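# Close the putter gauge on the head

## Robot

A 7-joint arm with a two-finger parallel gripper is mounted at the origin on the work surface. World frame = base frame: x ahead of the robot, y to its left, z up, the work surface at z = 0. Lengths are in m, angles in rad, forces in N, time in s.
With the tool pointing down it reaches from about 0.35 to 0.9 m from the base axis. Payload 8.1 kg.
Tool frame: the origin (TCP) lies between the finger pads; the fingertips stand 17 mm ahead of it and the grasp point (between the pads) lies 2 mm behind it; z points along the fingers, x is the direction in which the jaws open and shut, and the axes are right-handed (so a half turn about z gives the same grasp; the last joint's range is limited). The gripper opens to 85 mm and grips with 20 to 120 N. Pads are 22 mm wide; open, the fingers measure 114 mm over their backs; the gripper's body (76 mm by 85 mm) begins 54 mm behind the grasp point. The pads swing forward as they close: fully open they stand 13 mm farther back than shut.
Start: joints at [1.242, 0.434, 0.025, 1.573, -0.012, 1.134, -0.075], TCP at [0.14, -0.609, 0.248] pointing down, gripper open.
Joint ranges: [-2.62, 2.62], [-0.44, 2.09], [-1.27, 1.32], [0.08, 2.57], [-1.32, 4.46], [0.12, 2], [-2.74, 2.74]. Speed limits (rad/s): [2.22, 2.22, 3.01, 3.01, 3.14, 3.14, 3.14].

## Interface

Orientations are given as a unit quaternion [x, y, z, w].
In Python, from plant import manip, vision gives the robot as it stands. The module is installed in compiled form; this text tells all that it offers.
- The arm moves only by the tool move_arm, never from a script. Its argument "deltas" is a list of rows, each a list of 2 entries, a list of its own where there are three numbers: the shift along the tool's x, y, z normalised to -1 to 1, where 1 is 0.75 m, then the turn, a rotation vector about the tool's x, y, z normalised to -1 to 1, where 1 is 0.08 rad. A call has 1 to 5 rows; each row shifts and turns the commanded pose from where the row before left it, along the tool's axes as they then stand; what a row does not reach is not made up. A row lasts 1/8 s, in which the tool goes at most 62.5 mm and 10.7 degrees, less where a joint would pass 70% of its speed; a pose out of reach is approached as far as the arm can. A call with a number of a shift or a turn outside -1 to 1 is refused whole. A call with a gripper value outside its range is refused whole. "gripper" is the opening, from 0 (shut) to 1 (fully open), set as the call begins (left out, the last holds). The fingers move at their own pace and stop on an object; the grip force is fixed at half the most. Time passes only in rows, so rows that do not move let the fingers close. It gives the time, the measured TCP pose, the force and the opening at its end, in the units of the state.
- manip.observe(): the state, without advancing time (a new reading comes with each control period).
- vision.camera(name): name is "scene" or "top"; returns a dict with "frame" (400x640x3 uint8, blue, green, red), "fx", "fy", "cx", "cy" (pixels), "rvec" (rotation vector, rad) and "tvec" (3), from world to camera coordinates, as OpenCV has them. Camera axes: x right, y down, z forward; pixel columns grow to the right and rows downward; lengths in m; the calibration is good to about 2 mm. A picture is of the moment at which its call begins. There is no depth.
- manip.finish_job(): hands the job in, once; it reports no verdict.
The state is a dict: "t": time; "joint_positions": joint angles; "joint_velocities": joint speeds; "joint_efforts": joint torques, N m; "ee_pos": TCP position; "tcp_rot": TCP orientation; "force": force on the tool from outside, world axes, zero at the start; "ft_torque": the same for the moment, N m; "finger_gap": opening from 0.0 (shut) to 1.0 (fully open).
Only numpy, scipy, OpenCV 4.12 (cv2) and the standard library are available. Lean on these libraries where they do the work, as an engineer would, in place of code of your own. Each camera call takes 0.05 s, during which the arm holds its last target. There are 200 camera calls.

## Task

Square up the loose putter head in the measuring gauge: push the gauge's carriage along its base with your fingertips until its face plate has shoved the head fully home, flat against the fence. Then press the raised clamp arm down until its pad lies on top of the head. Let only the gauge touch the head: do not touch it with the fingers or lift it, leave the other things on the bench alone, and finish clear of everything.

Things in the scene. Friction and masses are not known exactly. Their poses are not given: they have to be found in the camera images.
- gauge: Aluminium gauge fixed to the bench. Origin on the bench surface (z = 0); x runs across its base, y along the slide from carriage towards fence. Base plate 140 mm (x) by 360 mm (y -200 to 160), top at z = 20 mm. The fence, a fixed steel bar 130 mm wide, has its face at y = 90 mm and its top at z = 50 mm; two hinge lugs behind it (x = -32..-20 and 20..32 mm) reach z = 61 mm.
- carriage (a joint): Opening of the sliding carriage in m: 0 = its face plate holds the seated head on the fence; starts at 0.05 to 0.11, at most 0.13. Pushing it along gauge +y lowers it. Friction about 2.5 N; it stays where left. Its face plate (90 mm wide, top at z = 47 mm) has its face at gauge y = 64 mm minus the opening; behind it a flat bed, top at z = 36 mm, runs back to the push plate.
- push_plate (a point): Centre of the rear face of the carriage's upright push plate, the face to push on; moves with the carriage. The face looks along gauge -y, is 74 mm wide (x) and spans z = 22 to 70 mm; plate 12 mm thick. The point is 46 mm above the bench, 128 mm behind the face plate's face, at gauge x = 0. Behind it the base plate (top z = 20 mm) is free. Axes as the gauge's.
- clamp (a joint): Angle of the clamp arm in rad: 0 = level, its pad resting on the seated head; grows as the arm is raised (up to 1.2); starts between 0.5 and 0.9. Its friction holds it where it is left; about 2 N down at the paddle moves it.
- clamp_hinge (a point): Middle of the clamp arm's hinge axis, fixed to the gauge at gauge x = 0, y = 108 mm, z = 55 mm, above and behind the fence. The hinge axis is parallel to gauge x; from it the arm reaches towards the carriage (gauge -y) and up. Axes as the gauge's.
- clamp_paddle (a point): Centre of the paddle's top face at the arm's free end, to press on; moves with the arm. With the arm level it is 92 mm towards gauge -y from the hinge axis and 5 mm above it. Arm: bright steel bar 30 mm wide, 8 mm thick; paddle 44 mm wide (x), 26 mm long. A 4 mm rubber pad under the arm, 28 to 46 mm from the hinge, meets the head. z is normal to the top face, y points to the hinge.
- putter_head: Loose dark steel blade putter head, 0.35 kg, on the gauge's base between face plate and fence, askew by up to 0.2 rad. Origin: centre of its sole; x along its 110 mm length, y from face (-13 mm) to back (13 mm). Blade 14 mm thick, 28 mm tall; back flange 13 mm tall; a round neck, 13 mm across, rises 34 mm above the blade at x = 45 mm. Seated: origin at gauge y = 77, z = 20 mm.
- torch: Black torch standing upright on the bench beside the gauge, 36 mm across at its head, 118 mm tall, origin at the centre of its underside; to be left alone.
- jar: Closed jar standing on the bench beside the gauge, 52 mm across, 62 mm tall, origin at the centre of its underside; to be left alone.
- wrench: Steel wrench lying flat on the bench beside the gauge, 150 mm long along its x axis, origin at the middle of its underside; to be left alone.
There are look-alikes about, which are no part of the job. Of the things like the putter_head, leave any that is purple; of the rest the smaller one is meant.

How it is judged:
On the way, in this order (a step that is already met when the one before it is completed fails the run):
1. the carriage has pushed the head square and home against the fence (value of joint carriage below 0.003 m and y of putter_head in the frame of gauge above 0.0745 m and angle between the x axis of putter_head and the x axis of gauge, either way round below 0.035 rad), for 0.2 s.
2. the clamp arm is down on the head (value of joint clamp below 0.05 rad), for 0.2 s.
At the end, for the whole second after the job is handed in: The carriage opening is under 3 mm and the putter head stands at rest, upright within 0.06 rad, square to the fence within 0.035 rad, its origin within 2.5 mm of its seated place along the slide and within 35 mm of the gauge's middle; the clamp arm is within 0.05 rad of level, down on the head (all of step 1 and value of joint clamp below 0.05 rad and x of putter_head in the frame of gauge between -0.035 and 0.035 m and angle between putter_head's own z axis and vertical below 0.06 rad and height (world z) of putter_head below 0.024 m and linear speed of putter_head below 0.01 m/s); the robot touches nothing.
It fails at once if the fingers touch the putter head (contact force between any of the fingers, the arm and putter_head above 0.5 N).
It fails at once if the putter head is lifted or tipped over (height (world z) of putter_head above 0.03 m or angle between putter_head's own z axis and vertical above 0.4 rad).
It fails at once if the torch, jar or wrench is moved by more than 2 cm (distance of any of torch, jar, wrench from where it was at the start of the episode above 0.02 m).
It also fails if it takes over 45 s, if anything falls off the work surface, if the arm or the gripper's body presses on something with over 40 N, if the wrist force passes 120 N, or if a joint passes its speed limit or range.

## Working session

There is one attempt and no reset: what is moved stays moved. The work goes in short steps, Python scripts to look and compute and a tool call to move; the robot and the scene stay as the last step left them, time stands still between calls to the robot, and variables do not carry over. Pictures are saved under pics/ and viewed, about 8 in all and at most 12, crops included, and the job is handed in when it is done.

Besides the shell and the picture viewer there is one more tool, called after "Emit:" in YAML: its name, and indented under it one key for each argument. move_arm: Moves the arm, as the interface text tells. Scaled input: -1 to 1 covers 0.75 m each way for a shift and 0.08 rad each way for a turn. Its arguments: {"type":"object","properties":{"deltas":{"type":"array","items":{"type":"array"}},"gripper":{"type":"number"}},"required":["deltas"]}

```bash
mkdir -p pics; cat > h.py <<'E'
import numpy as np, cv2
from plant import manip, vision
def cam(n):
    c=vision.camera(n); c['K']=np.array([[c['fx'],0,c['cx']],[0,c['fy'],c['cy']],[0,0,1.]]); c['R']=cv2.Rodrigues(np.array(c['rvec'],float))[0]; c['t']=np.array(c['tvec'],float).ravel(); return c
def back(c,uv,z):
    d=c['R'].T@np.linalg.solve(c['K'],np.array([uv[0],uv[1],1.])); o=-c['R'].T@c['t']; return o+d*(z-o[2])/d[2]
def proj(c,P): return cv2.projectPoints(np.array(P,float).reshape(-1,1,3),c['R'] if 0 else np.array(c['rvec'],float),c['t'],c['K'],None)[0].reshape(-1,2)
E
python3 - <<'E'
from h import *
for n in ('top','scene'):
    c=cam(n); cv2.imwrite(f'pics/{n}0.png',c['frame']); print(n,c['fx'],c['cx'],c['cy'],(-c['R'].T@c['t']).round(3),c['R'].round(2).tolist())
print(manip.observe())
E
```

```text
top 462.67217272772757 317.31397686832094 200.1002814815561 [0.463 0.051 0.962] [[-0.03, -1.0, -0.02], [-0.99, 0.03, -0.11], [0.11, 0.02, -0.99]]
scene 491.93805413052326 323.27560276073496 204.28985863082826 [ 0.929 -0.414  0.831] [[0.8, 0.6, 0.01], [0.49, -0.63, -0.6], [-0.36, 0.49, -0.8]]
{'t': 0.1, 'joint_positions': array([ 1.24236259,  0.4351498 ,  0.02495148,  1.57400899, -0.01155736,
        1.1340013 , -0.07505802]), 'joint_velocities': array([ 0.00014432, -0.00196371, -0.00115986, -0.0014212 ,  0.00051692,
        0.00106917, -0.00055101]), 'joint_efforts': array([ 3.13256081e-03, -6.71754670e+01,  1.02810983e+00, -3.16901493e+01,
        1.58920290e-02,  7.27688632e-03, -8.57170198e-05]), 'ee_pos': array([ 0.13980273, -0.60872089,  0.24760525]), 'tcp_rot': array([ 7.82281527e-01, -6.22924639e-01, -6.02708442e-04, -3.78574964e-04]), 'force': array([-0.33527336, -0.44101273,  0.18166363]), 'ft_torque': array([-0.00059107, -0.00412799, -0.01116369]), 'finger_gap': 1.0001668831987403}
```

View pics/top0.png

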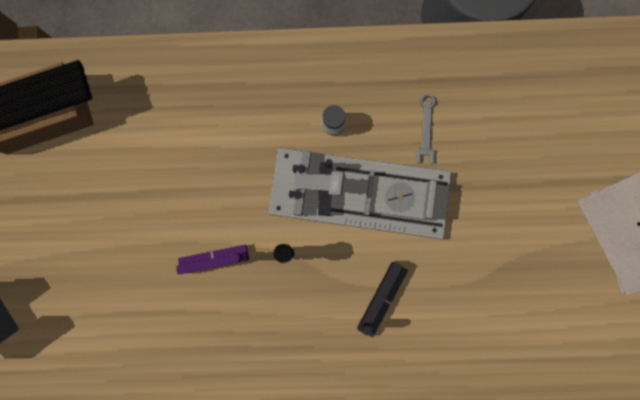

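View pics/scene0.png

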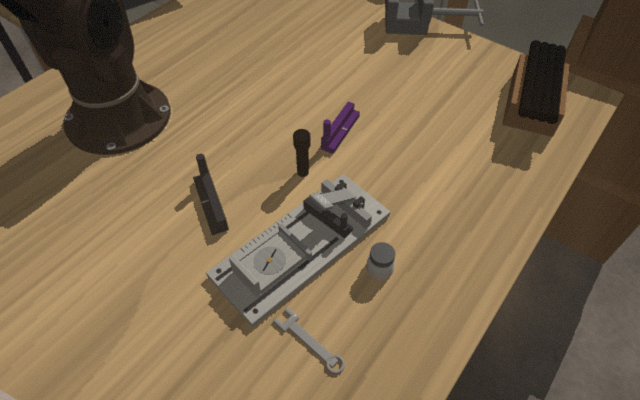

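Top view: the gauge spans about (270..450, 150..238), with the fence on the left (about 300,185) and the push plate on the right (about 438,200). The torch is at (284,253), jar (334,120) and wrench (427,130). The larger black head (383,298) and the purple head (213,260) are look-alikes. I'll take a crop to get exact corners.

```bash
python3 - <<'E'
from h import *
a=cv2.imread('pics/top0.png')[140:250,260:460]; cv2.imwrite('pics/c1.png',cv2.resize(a,None,fx=4,fy=4,interpolation=cv2.INTER_CUBIC))
a=cv2.imread('pics/scene0.png')[165:325,200:400]; cv2.imwrite('pics/c2.png',cv2.resize(a,None,fx=3.75,fy=3.75,interpolation=cv2.INTER_CUBIC))
E
```

```text
(no output)
```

View pics/c1.png

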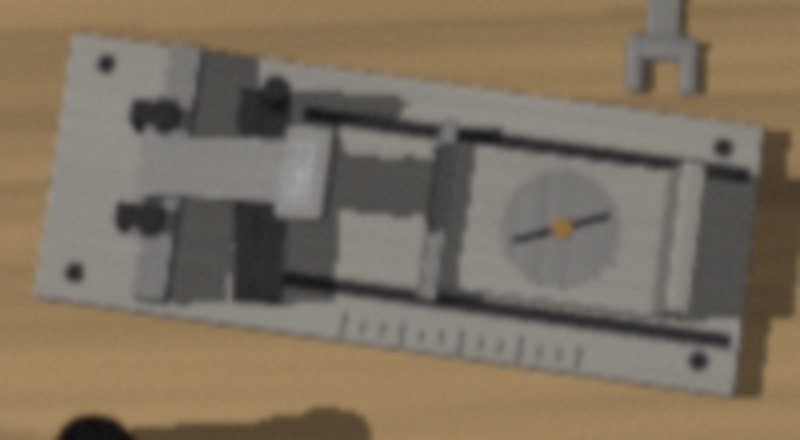

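View pics/c2.png

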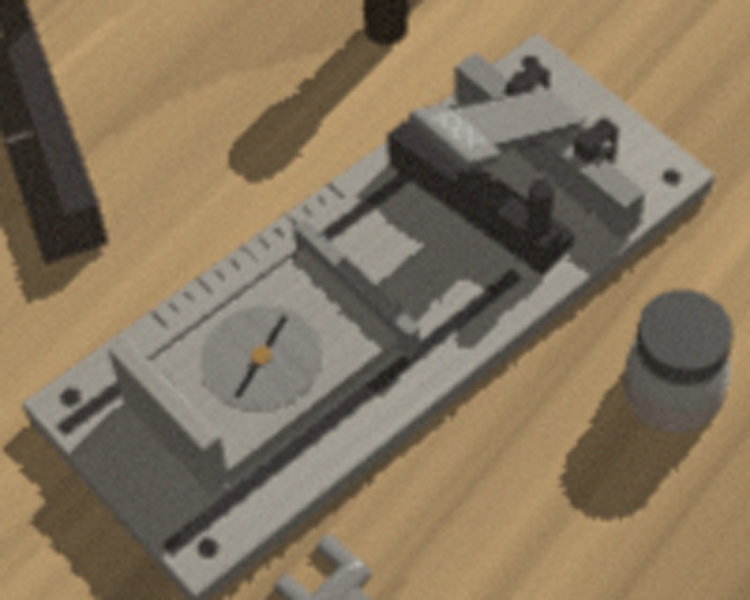

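Crops: the head is the dark bar at c1 (260,200), with its neck at (275,92). The clamp paddle's free end is at c1 (328,172), c2 (447,138). The push plate's rear top edge runs from c1 (703,165) to (692,315), and all four base corners are clear in both views.

```bash
cat > fit.py <<'E'
from h import *
from scipy.optimize import least_squares
T=cam('top');S=cam('scene')
t=lambda p:np.array([260+(p[0]+.5)/4-.5,140+(p[1]+.5)/4-.5])
s=lambda p:np.array([200+(p[0]+.5)/3.75-.5,165+(p[1]+.5)/3.75-.5])
C=np.array([[.07,.16,.02],[.07,-.2,.02],[-.07,-.2,.02],[-.07,.16,.02]])
tp=np.array([t(p) for p in [(76,35),(763,127),(733,395),(36,297)]]); sp=np.array([s(p) for p in [(713,183),(197,598),(25,403),(538,37)]])
W=lambda q,P:np.c_[np.array(P)[:,:2]@np.array([[np.cos(q[2]),np.sin(q[2])],[-np.sin(q[2]),np.cos(q[2])]])+q[:2],np.array(P)[:,2]]
f=lambda q:np.r_[(proj(T,W(q,C))-tp).ravel(),(proj(S,W(q,C))-sp).ravel()]
r=least_squares(f,[.46,-.05,0]);q=r.x
def inv(P): # world->gauge
    c,s_=np.cos(q[2]),np.sin(q[2]); d=np.array(P)[:2]-q[:2]; return np.array([c*d[0]+s_*d[1],-s_*d[0]+c*d[1]])
E
python3 - <<'E'
from fit import *
print('pose',q,'res',r.fun.round(1))
def opening(o,k): pass
for p in [(703,165),(692,315)]: print('push rear top',inv(back(T,t(p),.07))*1e3)
for p in [(110,345),(212,447)]: print('push rear top?S',inv(back(S,s(p),.07))*1e3)
for p in [(437,130),(420,297)]: print('face plate top front',inv(back(T,t(p),.047))*1e3)
# clamp angle: paddle free end corners
def pad(a): 
    y,z=-.105,.005
    return [[x,.108+y*np.cos(a)-(-z)*np.sin(a)*-1*-1 if 0 else .108+y*np.cos(a)+z*np.sin(a),.055-y*np.sin(a)+z*np.cos(a)] for x in(.022,-.022)]
tt=np.array([t((333,128)),t((323,218))]);ss=np.array([s((478,162)),s((412,112))])
g=lambda a:np.r_[(proj(T,W(q,pad(a[0])))-tt).ravel(),(proj(S,W(q,pad(a[0])))-ss).ravel()]
for a0 in(.5,.9):
    k=least_squares(g,[a0]);print('clamp',k.x,k.fun.round(1))
E
```

```text
pose [ 0.58785849  0.00292898 -0.17294138] res [-0.5 -1.5  0.8 -1.   0.6 -0.2 -0.9 -0.6  0.7 -2.  -1.   0.1 -1.5  0.1
 -0.4 -1.3]
push rear top [  34.69024016 -160.11095868]
push rear top [ -38.44746002 -163.22502511]
push rear top?S [ -37.54117493 -159.5035568 ]
push rear top?S [  38.35126328 -157.58730647]
face plate top front [ 38.20767539 -31.93043965]
face plate top front [-46.01560288 -34.50108296]
clamp [0.53038983] [ 0.2 -0.8 -0.5 -0.1 -2.  -0.1 -0.6 -0.7]
clamp [0.53038982] [ 0.2 -0.8 -0.5 -0.1 -2.  -0.1 -0.6 -0.7]
```

Both views agree on the gauge pose (0.588, 0.003, yaw −0.173 rad). The opening is about 96 mm and the clamp about 0.53 rad. The plan is to shut the fingers, turn tool x onto gauge x, and push the plate with the finger edges.

Emit:
move_arm:
  deltas:
    - [[0, 0, 0], [0, 0, -1]]
    - [[0, 0, 0], [0, 0, -1]]
    - [[0, 0, 0], [0, 0, -1]]
    - [[0, 0, 0], [0, 0, -1]]
    - [[0, 0, 0], [0, 0, -1]]
  gripper: 0

```text
t: 0.82
ee_pos: [0.1399, -0.609, 0.2481]
tcp_rot: [0.891, -0.454, -0.0, -0.0]
force: [0.1, 0.5, -0.1]
finger_gap: 0.0
```

Emit:
move_arm:
  deltas:
    - [[0, 0, 0], [0, 0, -1]]
    - [[0, 0, 0], [0, 0, -1]]
    - [[0, 0, 0], [0, 0, -1]]
    - [[0, 0, 0], [0, 0, -1]]
    - [[0, 0, 0], [0, 0, -1]]

```text
t: 1.45
ee_pos: [0.1398, -0.609, 0.2481]
tcp_rot: [0.963, -0.268, -0.0, -0.0]
force: [0.5, -0.1, 0.8]
finger_gap: 0.002
```

Emit:
move_arm:
  deltas:
    - [[0, 0, 0], [0, 0, -1]]
    - [[0, 0, 0], [0, 0, -1]]
    - [[0, 0, 0], [0, 0, -1]]
    - [[0, 0, 0], [0, 0, -1]]
    - [[0, 0, 0], [0, 0, -0.65]]

```text
t: 2.08
ee_pos: [0.1398, -0.609, 0.2481]
tcp_rot: [0.996, -0.085, -0.0, -0.0]
force: [-1.6, -1.0, -0.2]
finger_gap: 0.005
```

```bash
cat > go.py <<'E'
# usage: go.py gx gy z  -> tool-frame shift (units of 0.75 m) to reach gauge point, gauge yaw error
import sys; from h import *
from scipy.spatial.transform import Rotation as Ro
q=[.5879,.0029,-.1729]
o=manip.observe(); R=Ro.from_quat(o['tcp_rot']); c,s=np.cos(q[2]),np.sin(q[2])
d=o['ee_pos'][:2]-q[:2]; print('t',o['t'],'gauge xy',(c*d[0]+s*d[1]).round(4),(-s*d[0]+c*d[1]).round(4),'z',o['ee_pos'][2].round(4),'F',o['force'].round(1),'gap',round(o['finger_gap'],2))
G=Ro.from_euler('z',q[2])*Ro.from_matrix(np.diag([1,-1,-1.])); print('rot err tool (units)',((R.inv()*G).as_rotvec()/.08).round(2))
if len(sys.argv)>3:
    g=list(map(float,sys.argv[1:])); w=np.array([q[0]+c*g[0]-s*g[1],q[1]+s*g[0]+c*g[1],g[2]])
    print('shift units',(R.inv().apply(w-o['ee_pos'])/.75).round(4))
E
python3 go.py 0 -.21 .248
python3 - <<'E'
from fit import *
print('torch top',inv(back(T,(284,253),.118)),'jar top',inv(back(T,(334,116),.062)))
E
```

```text
t 2.075 gauge xy -0.3362 -0.6799 z 0.2481 F [-1.6 -1.  -0.2] gap 0.0
rot err tool (units) [-0.01  0.    0.02]
shift units [ 4.494e-01 -6.257e-01  2.000e-04]
torch top [-0.14380948  0.10559664] jar top [0.13850605 0.05264748]
```

Emit:
move_arm:
  deltas:
    - [[0.045, -0.0626, 0], [0, 0, 0]]
    - [[0.045, -0.0626, 0], [0, 0, 0]]
    - [[0.045, -0.0626, 0], [0, 0, 0]]
    - [[0.045, -0.0626, 0], [0, 0, 0]]
    - [[0.045, -0.0626, 0], [0, 0, 0]]

```text
t: 2.8
ee_pos: [0.3477, -0.4056, 0.2485]
tcp_rot: [0.996, -0.087, 0.0, 0.0]
force: [1.1, -0.7, 0.3]
finger_gap: -0.001
```

Emit:
move_arm:
  deltas:
    - [[0.045, -0.0626, 0], [0, 0, 0]]
    - [[0.045, -0.0626, 0], [0, 0, 0]]
    - [[0.045, -0.0626, 0], [0, 0, 0]]
    - [[0.045, -0.0626, 0], [0, 0, 0]]
    - [[0.045, -0.0626, 0], [0, 0, 0]]

```text
t: 3.42
ee_pos: [0.5543, -0.2035, 0.2483]
tcp_rot: [0.996, -0.087, 0.0, 0.0]
force: [0.5, -0.4, -0.5]
finger_gap: 0.002
```

```bash
python3 go.py 0 -.21 .058
```

```text
t 3.425 gauge xy 0.0024 -0.2091 z 0.2483 F [ 0.5 -0.4 -0.5] gap 0.0
rot err tool (units) [ 0.   -0.   -0.03]
shift units [-0.0033  0.0011  0.2538]
```

Emit:
move_arm:
  deltas:
    - [[-0.0033, 0, 0.05], [0, 0, 0]]
    - [[0, 0, 0.06], [0, 0, 0]]
    - [[0, 0, 0.06], [0, 0, 0]]
    - [[0, 0, 0.06], [0, 0, 0]]
    - [[0, 0, 0.024], [0, 0, 0]]

```text
t: 4.05
ee_pos: [0.5493, -0.2041, 0.0554]
tcp_rot: [0.996, -0.087, -0.002, -0.0]
force: [0.7, 0.2, -0.0]
finger_gap: -0.001
```

```bash
python3 go.py 0 -.171 .058; python3 - <<'E'
from h import *
a=[cv2.resize(cam(n)['frame'][y:y+130,x:x+200],None,fx=3,fy=3,interpolation=cv2.INTER_CUBIC) for n,x,y in(('top',260,130),)]
c=cam('scene')['frame'][165:325,200:400]; cv2.imwrite('pics/m1.png',cv2.resize(c,None,fx=3.75,fy=3.75,interpolation=cv2.INTER_CUBIC))
E
```

```text
t 4.05 gauge xy -0.0024 -0.2106 z 0.0554 F [ 0.7  0.2 -0. ] gap -0.0
rot err tool (units) [-0.    0.05 -0.01]
shift units [ 0.0032 -0.0528 -0.0034]
```

View pics/m1.png

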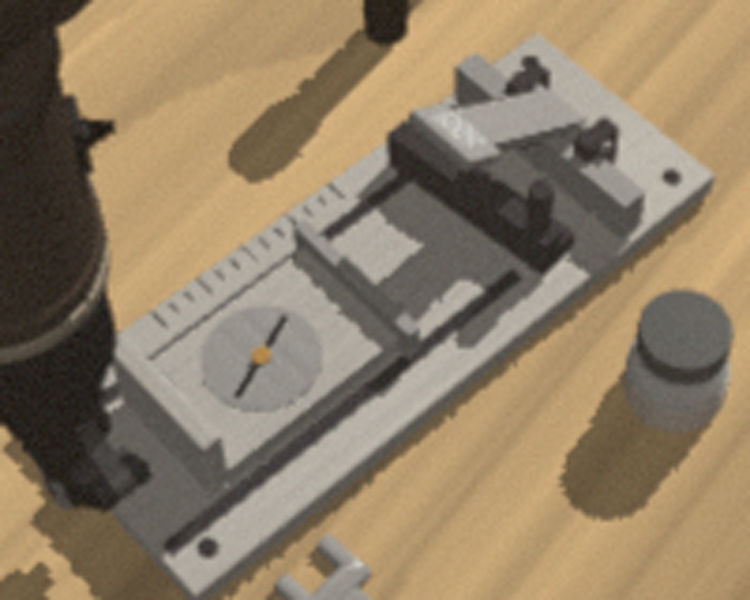

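The image shows the shut fingers at (110,480), just behind the push plate and centred on it, with nothing else near. Now I'll push.

Emit:
move_arm:
  deltas:
    - [[0.003, -0.012, -0.002], [0, 0, 0]]
    - [[0, -0.012, 0], [0, 0, 0]]
    - [[0, -0.012, 0], [0, 0, 0]]
    - [[0, -0.01, 0], [0, 0, 0]]
    - [[0, -0.008, 0], [0, 0, 0]]

```text
t: 4.78
ee_pos: [0.5601, -0.1648, 0.0596]
tcp_rot: [0.996, -0.086, 0.0, 0.0]
force: [-0.2, -3.6, 2.0]
finger_gap: -0.001
```

Emit:
move_arm:
  deltas:
    - [[0, -0.008, 0], [0, 0, 0]]
    - [[0, -0.008, 0], [0, 0, 0]]
    - [[0, -0.008, 0], [0, 0, 0]]
    - [[0, -0.008, 0], [0, 0, 0]]
    - [[0, -0.008, 0], [0, 0, 0]]

```text
t: 5.4
ee_pos: [0.5653, -0.135, 0.0593]
tcp_rot: [0.996, -0.086, 0.0, 0.0]
force: [-0.3, -3.0, 1.6]
finger_gap: -0.0
```

Emit:
move_arm:
  deltas:
    - [[0, -0.008, 0], [0, 0, 0]]
    - [[0, -0.008, 0], [0, 0, 0]]
    - [[0, -0.008, 0], [0, 0, 0]]
    - [[0, -0.008, 0], [0, 0, 0]]
    - [[0, -0.008, 0], [0, 0, 0]]

```text
t: 6.02
ee_pos: [0.5704, -0.1054, 0.0593]
tcp_rot: [0.996, -0.086, 0.0, 0.0]
force: [0.4, -3.3, 1.6]
finger_gap: 0.0
```

```bash
python3 go.py 0 -.075 .056
```

```text
t 6.025 gauge xy 0.0014 -0.1097 z 0.0593 F [ 0.4 -3.3  1.6] gap 0.0
rot err tool (units) [ 0. -0. -0.]
shift units [-0.0018 -0.0462  0.0044]
```

Emit:
move_arm:
  deltas:
    - [[0, -0.007, 0], [0, 0, 0]]
    - [[0, -0.007, 0], [0, 0, 0]]
    - [[0, -0.006, 0], [0, 0, 0]]
    - [[0, -0.006, 0], [0, 0, 0]]
    - [[0, -0.006, 0], [0, 0, 0]]

```text
t: 6.65
ee_pos: [0.5744, -0.0821, 0.0593]
tcp_rot: [0.996, -0.087, -0.0, 0.0]
force: [-0.0, -4.3, 1.6]
finger_gap: -0.002
```

Emit:
move_arm:
  deltas:
    - [[0, -0.004, 0], [0, 0, 0]]
    - [[0, -0.003, 0], [0, 0, 0]]
    - [[0, -0.003, 0], [0, 0, 0]]
    - [[0, 0, 0], [0, 0, 0]]

```text
t: 7.15
ee_pos: [0.5758, -0.0742, 0.0593]
tcp_rot: [0.996, -0.086, 0.0, -0.0]
force: [0.2, -2.6, 1.9]
finger_gap: 0.003
```

```bash
python3 go.py 0 -.075 .056
```

```text
t 7.15 gauge xy 0.0014 -0.0781 z 0.0593 F [ 0.2 -2.6  1.9] gap 0.0
rot err tool (units) [-0.01 -0.    0.  ]
shift units [-0.0018 -0.0041  0.0044]
```

Emit:
move_arm:
  deltas:
    - [[0, -0.0025, 0], [0, 0, 0]]
    - [[0, -0.0015, 0], [0, 0, 0]]
    - [[0, 0, 0], [0, 0, 0]]

```text
t: 7.52
ee_pos: [0.5762, -0.0716, 0.0593]
tcp_rot: [0.996, -0.086, -0.0, -0.0]
force: [0.7, -3.1, 2.7]
finger_gap: 0.004
```

Emit:
move_arm:
  deltas:
    - [[0, -0.0015, 0], [0, 0, 0]]
    - [[0, 0, 0], [0, 0, 0]]

```text
t: 7.78
ee_pos: [0.5764, -0.0706, 0.0593]
tcp_rot: [0.996, -0.086, -0.0, 0.0]
force: [-0.5, -4.0, 1.6]
finger_gap: -0.003
```

Emit:
move_arm:
  deltas:
    - [[0, -0.0015, 0], [0, 0, 0]]
    - [[0, 0, 0], [0, 0, 0]]

```text
t: 8.02
ee_pos: [0.5764, -0.0706, 0.0593]
tcp_rot: [0.996, -0.087, -0.0, 0.001]
force: [-0.8, -6.4, 3.1]
finger_gap: -0.001
```

```bash
python3 go.py 0 -.075 .056
```

```text
t 8.025 gauge xy 0.0013 -0.0744 z 0.0593 F [-0.8 -6.4  3.1] gap -0.0
rot err tool (units) [ 0.02  0.   -0.01]
shift units [-0.0018  0.0008  0.0044]
```

It stopped at the predicted spot and the force is rising. I'll press a little more to seat the head.

Emit:
move_arm:
  deltas:
    - [[0, -0.003, 0], [0, 0, 0]]
    - [[0, 0, 0], [0, 0, 0]]
    - [[0, 0, 0], [0, 0, 0]]

```text
t: 8.4
ee_pos: [0.5764, -0.0706, 0.0593]
tcp_rot: [0.996, -0.088, -0.0, 0.002]
force: [-2.7, -12.3, 4.5]
finger_gap: 0.002
```

Emit:
move_arm:
  deltas:
    - [[0, -0.004, 0], [0, 0, 0]]
    - [[0, 0, 0], [0, 0, 0]]
    - [[0, 0, 0], [0, 0, 0]]

```text
t: 8.78
ee_pos: [0.5764, -0.0705, 0.0593]
tcp_rot: [0.996, -0.089, -0.001, 0.003]
force: [-3.3, -19.8, 7.5]
finger_gap: -0.001
```

```bash
python3 go.py 0 -.075 .056;python3 - <<'E'
from h import *
c=cam('scene')['frame'][165:325,200:400]; cv2.imwrite('pics/m2.png',cv2.resize(c,None,fx=3.75,fy=3.75,interpolation=cv2.INTER_CUBIC))
E
```

```text
t 8.775 gauge xy 0.0013 -0.0743 z 0.0593 F [ -3.3 -19.8   7.5] gap -0.0
rot err tool (units) [ 0.09  0.01 -0.06]
shift units [-0.0017  0.0009  0.0044]
```

View pics/m2.png

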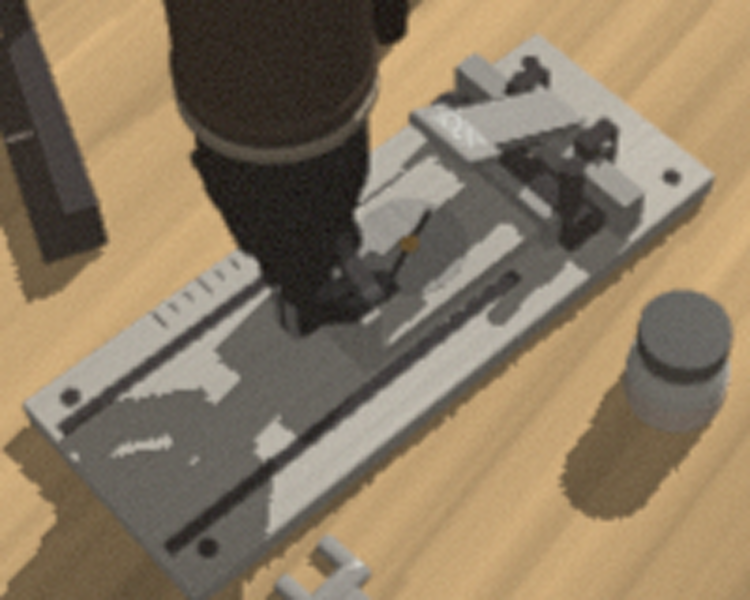

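The head lies flat between the face plate and the fence (c2-scale neck at (575,185)), and the carriage resists 20 N without moving. Next I back off, lift, and go over the paddle.

Emit:
move_arm:
  deltas:
    - [[0, 0.012, 0], [0, 0, 0]]
    - [[0, 0.025, 0], [0, 0, 0]]
    - [[0, 0.01, -0.04], [0, 0, 0]]
    - [[0, 0, -0.08], [0, 0, 0]]
    - [[0, 0, -0.08], [0, 0, 0]]

```text
t: 9.45
ee_pos: [0.5709, -0.0992, 0.2105]
tcp_rot: [0.996, -0.086, -0.001, -0.001]
force: [0.9, 1.0, -0.0]
finger_gap: 0.001
```

```bash
python3 go.py 0 .029 .2; python3 - <<'E'
from h import *
a=cam('top')['frame'][140:250,260:460]; cv2.imwrite('pics/m3.png',cv2.resize(a,None,fx=4,fy=4,interpolation=cv2.INTER_CUBIC))
E
```

```text
t 9.45 gauge xy 0.0008 -0.1035 z 0.2105 F [ 0.9  1.  -0. ] gap 0.0
rot err tool (units) [-0.01  0.02  0.  ]
shift units [-0.001  -0.1766  0.0142]
```

View pics/m3.png

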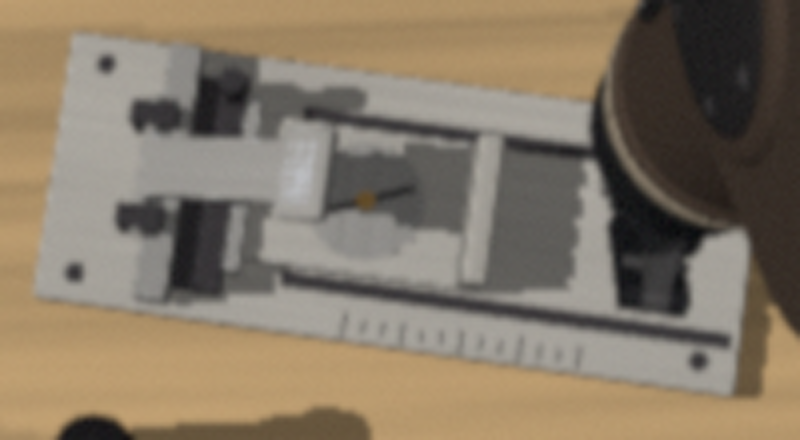

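The head is seated and the carriage stayed put (push plate top at c1 x≈475). Moving above the paddle, then down.

Emit:
move_arm:
  deltas:
    - [[-0.001, -0.059, 0], [0, 0, 0]]
    - [[0, -0.059, 0], [0, 0, 0]]
    - [[0, -0.059, 0.014], [0, 0, 0]]
    - [[0, 0, 0.05], [0, 0, 0]]
    - [[0, 0, 0.03], [0, 0, 0]]

```text
t: 10.12
ee_pos: [0.5928, 0.0325, 0.137]
tcp_rot: [0.996, -0.085, -0.001, -0.0]
force: [0.4, -0.8, -0.5]
finger_gap: -0.003
```

Emit:
move_arm:
  deltas:
    - [[0, 0, 0.01], [0, 0, 0]]
    - [[0, 0.001, 0.01], [0, 0, 0]]
    - [[0, 0.002, 0.008], [0, 0, 0]]

```text
t: 10.5
ee_pos: [0.5937, 0.0295, 0.1182]
tcp_rot: [0.996, -0.086, 0.001, -0.0]
force: [0.5, -0.9, -0.2]
finger_gap: 0.001
```

```bash
python3 go.py 0 .016 .077
```

```text
t 10.5 gauge xy 0.0012 0.0272 z 0.1182 F [ 0.5 -0.9 -0.2] gap 0.0
rot err tool (units) [-0.01 -0.02 -0.  ]
shift units [-0.0016  0.0149  0.055 ]
```

Emit:
move_arm:
  deltas:
    - [[0, 0.003, 0.008], [0, 0, 0]]
    - [[0, 0.002, 0.008], [0, 0, 0]]
    - [[0, 0.002, 0.008], [0, 0, 0]]
    - [[0, 0.002, 0.008], [0, 0, 0]]
    - [[0, 0.002, 0.006], [0, 0, 0]]

```text
t: 11.12
ee_pos: [0.5917, 0.0215, 0.0889]
tcp_rot: [0.996, -0.086, -0.0, -0.0]
force: [0.5, 0.3, 0.5]
finger_gap: -0.0
```

Emit:
move_arm:
  deltas:
    - [[0, 0.002, 0.005], [0, 0, 0]]
    - [[0, 0.001, 0.004], [0, 0, 0]]
    - [[0, 0.001, 0.004], [0, 0, 0]]
    - [[0, 0, 0.003], [0, 0, 0]]
    - [[0, 0, 0], [0, 0, 0]]

```text
t: 11.75
ee_pos: [0.5912, 0.0184, 0.0773]
tcp_rot: [0.996, -0.086, -0.0, 0.0]
force: [-0.2, 0.4, 0.0]
finger_gap: 0.002
```

```bash
python3 go.py 0 .016 .077
```

```text
t 11.75 gauge xy 0.0006 0.0159 z 0.0773 F [-0.2  0.4  0. ] gap 0.0
rot err tool (units) [ 0.  0. -0.]
shift units [-0.0008 -0.0002  0.0003]
```

There's no downward force reading, so I'll check by eye.

```bash
python3 - <<'E'
from h import *
c=cam('scene')['frame'][145:285,230:420]; cv2.imwrite('pics/m4.png',cv2.resize(c,None,fx=4,fy=4,interpolation=cv2.INTER_CUBIC))
E
```

```text
(no output)
```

View pics/m4.png

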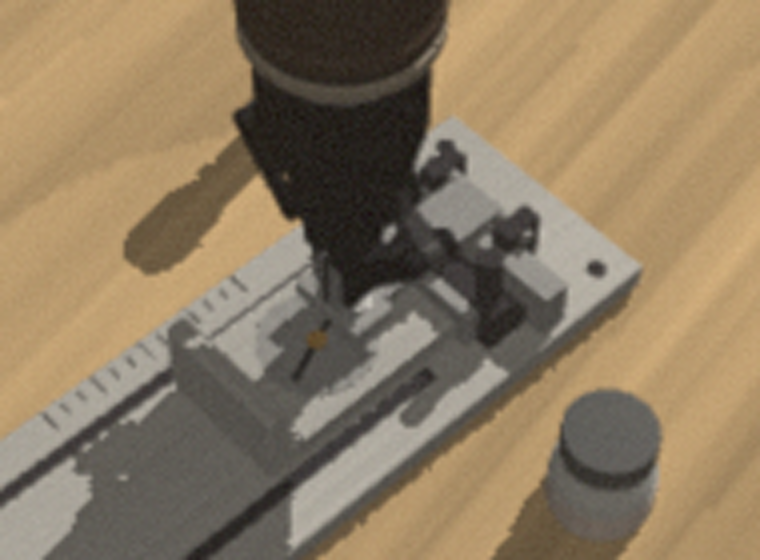

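The paddle is under the fingertips at about (355,295) and looks low. I'll press on gently until the force shows the pad is on the head.

Emit:
move_arm:
  deltas:
    - [[0, 0, 0.002], [0, 0, 0]]
    - [[0, 0, 0.002], [0, 0, 0]]
    - [[0, 0, 0], [0, 0, 0]]

```text
t: 12.18
ee_pos: [0.5914, 0.0185, 0.0765]
tcp_rot: [0.996, -0.086, 0.001, 0.0]
force: [-8.4, -2.3, 24.4]
finger_gap: -0.0
```

Emit:
move_arm:
  deltas:
    - [[0, 0, 0.003], [0, 0, 0]]
    - [[0, 0, 0], [0, 0, 0]]
    - [[0, 0, 0], [0, 0, 0]]

```text
t: 12.55
ee_pos: [0.5915, 0.0184, 0.076]
tcp_rot: [0.996, -0.087, 0.001, 0.001]
force: [-16.1, -2.9, 43.6]
finger_gap: 0.002
```

A firm stop at TCP z 0.0765, against 0.077 predicted for a level arm, so the clamp is down. Lifting clear.

Emit:
move_arm:
  deltas:
    - [[0, 0, -0.004], [0, 0, 0]]
    - [[0, 0, -0.01], [0, 0, 0]]
    - [[0, 0, -0.06], [0, 0, 0]]
    - [[0, 0, -0.07], [0, 0, 0]]
    - [[0, 0, -0.07], [0, 0, 0]]

```text
t: 13.18
ee_pos: [0.591, 0.0186, 0.2341]
tcp_rot: [0.996, -0.086, -0.0, -0.0]
force: [1.0, -0.4, -0.6]
finger_gap: -0.003
```

Emit:
move_arm:
  deltas:
    - [[-0.03, 0.07, 0], [0, 0, 0]]
    - [[-0.03, 0.07, 0], [0, 0, 0]]
    - [[-0.03, 0.07, 0], [0, 0, 0]]
    - [[-0.03, 0.07, 0], [0, 0, 0]]
    - [[0, 0, 0], [0, 0, 0]]

```text
t: 13.8
ee_pos: [0.4638, -0.1775, 0.2324]
tcp_rot: [0.996, -0.09, -0.001, 0.001]
force: [0.2, 0.4, 0.6]
finger_gap: -0.001
```

```bash
python3 go.py; python3 - <<'E'
from h import *
a=cam('top')['frame'][140:250,260:460]; b=cam('scene')['frame'][165:325,200:400]
a=cv2.resize(a,(500,275),interpolation=cv2.INTER_CUBIC);b=cv2.resize(b,(400,320),interpolation=cv2.INTER_CUBIC)
m=np.zeros((596,500,3),np.uint8);m[:275]=a;m[276:,:400]=b;cv2.imwrite('pics/m5.png',m)
E
```

```text
t 13.8 gauge xy -0.0913 -0.199 z 0.2324 F [0.2 0.4 0.6] gap -0.0
rot err tool (units) [ 0.03  0.02 -0.1 ]
```

View pics/m5.png

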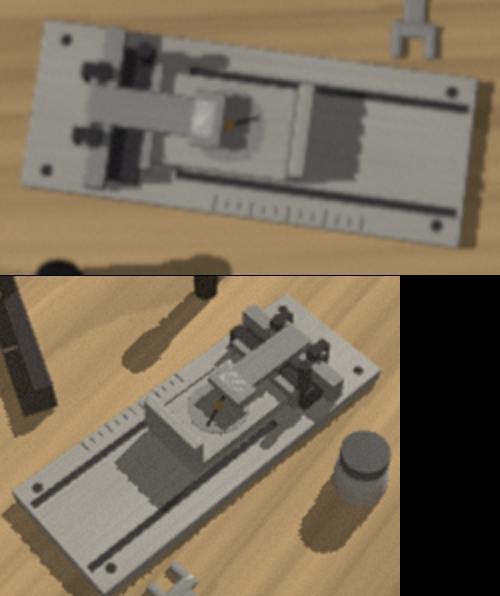

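The arm lies level over the head, and the carriage and head sit tight against the fence. I'll do one numeric check before handing in.

```bash
python3 - <<'E'
from fit import *
t2=lambda p:np.array([260+(p[0]+.5)/2.5-.5,140+(p[1]+.5)/2.5-.5]); s2=lambda p:np.array([200+(p[0]+.5)/2-.5,165+(p[1]-276+.5)/2-.5])
def pad(a): return [[x,.108-.105*np.cos(a)+.005*np.sin(a),.055+.105*np.sin(a)+.005*np.cos(a)] for x in(.022,-.022)]
tt=np.array([t2((224,96)),t2((217,148))]);ss=np.array([s2((238,401)),s2((211,379))])
k=least_squares(lambda a:np.r_[(proj(T,W(q,pad(a[0])))-tt).ravel(),(proj(S,W(q,pad(a[0])))-ss).ravel()],[.1]);print('clamp',k.x,k.fun.round(1))
for p in[(314,85),(303,180)]: print('push rear',inv(back(T,t2(p),.07))*1e3)
print('neck',inv(back(T,t2((147,50)),.082))*1e3)
E
```

```text
clamp [0.00787884] [ 1.5 -1.6  1.2 -0.4 -0.5  1.6 -2.5 -1.2]
push rear [ 35.28614747 -62.48045954]
push rear [-39.57686381 -63.45959735]
neck [42.45239529 69.74067651]
```

```bash
python3 -c "
from plant import manip; print(manip.finish_job())"
```

```text
the job is handed in; nothing more can be done
None
```

I pushed the carriage home with shut fingertips, seating the putter head against the fence, then pressed the clamp arm down on it. I then lifted clear and handed the job in at about 14 s; the hand-in gave no verdict.

- **Carriage:** it stopped where a zero opening was predicted and held still against 20 N. The last image puts the push plate's rear face at gauge y about −63 mm, where fully closed is −64 mm, so the opening is about zero within measuring error.
- **Putter head:** it looks flat and square against the fence in both views. Its neck is at gauge x about 42 mm, so the head is a few millimetres off the middle.
- **Clamp:** the last images fit an angle of about 0.01 rad, with fit errors up to 2.5 px. It also met a firm stop at the height expected for a level arm.
- **Press force:** the reading stayed near zero on the way down, against the 2 N expected. It then rose to 44 N on the fingertips when I pressed to confirm the stop. That is over the 40 N limit stated for the arm and gripper body, but only the fingertips should have been in contact.
- **Surroundings:** the jar shows no movement. The torch and wrench are only partly in the final crops, but the visible parts look unmoved. The robot ended about 0.2 m above the bench, with no contact force.

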